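Size-check a jar ring on the stepped cone

ROBOT

A 6-joint arm with a two-finger parallel gripper is mounted at the origin on the work surface. World frame = base frame: x ahead of the robot, y to its left, z up, the work surface at z = 0. Lengths are in m, angles in rad, forces in N, time in s.
With the tool pointing down it reaches from about 0.3 to 0.85 m from the base axis. Payload 5.4 kg.
Tool frame: the origin (TCP) lies midway between the tips of the shut fingers; the grasp point (between the pads) lies 19 mm behind it; z points along the fingers, y is the line along which they close (so a half turn about z gives the same grasp; the last joint's range is limited). The gripper opens to 85 mm and grips with 20 to 120 N. Pads are 22 mm wide; open, the fingers measure 114 mm over their backs; the gripper's body (76 mm by 85 mm) begins 54 mm behind the grasp point. The pads swing forward as they close: fully open they stand 13 mm farther back than shut.
Start: joints at [-1.337, 0.158, 1.597, -0, 1.386, -0.21], TCP at [0.247, -0.519, 0.231] pointing down, gripper open.
Joint ranges: [-2.91, 2.91], [-0.94, 2.29], [0.18, 2.7], [-1.29, 4.43], [0.17, 2.64], [-3, 3]. Speed limits (rad/s): [2.57, 2.57, 3.14, 3.14, 3.14, 3.14].

INTERFACE

Orientations are given as a unit quaternion [w, x, y, z].
In Python, from workcell import * gives the robot as it stands.
- The arm moves only by the tool carry_out, never from a script. Its argument "series" is a list of rows, each a list of 6 numbers: the shift along the tool's x, y, z in units of 40 mm (1.0 is 40 mm), then the turn, a rotation vector about the tool's x, y, z in units of 6 degrees (1.0 is 6 degrees). A call has 1 to 20 rows; each row shifts and turns the commanded pose from where the row before left it, along the tool's axes as they then stand; what a row does not reach is not made up. A row lasts 1/12 s, in which the tool goes at most 41.7 mm and 7.16 degrees, less where a joint would pass 70% of its speed; a pose out of reach is approached as far as the arm can. A call is refused whole if a number of a shift passes 1 or a number of a turn 1, either way. A call with a gripper value outside its range is refused whole. "jaw" is the closure, from -1 (fully open) to 1 (shut), so that 0 is half open, set as the call begins (left out, the last holds). The fingers move at their own pace and stop on an object; the grip force is fixed at half the most. Time passes only in rows, so rows that do not move let the fingers close. It gives the time, the measured TCP pose, the force, the opening and the grip force at its end, in the units of the state.
- sense(): the state, without advancing time (a new reading comes with each control period).
- grab_frame(name): name is "scene" or "top"; returns (picture, depth): 400x640x3 uint8, red, green, blue; 400x640 float32, m along the optical axis (not along the pixel's ray), 0 where there is no reading.
- camera_params(name): a dict with "mtx" (3x3 intrinsics, pixels), "rvec" (rotation vector, rad) and "tvec" (3), from world to camera coordinates, as OpenCV has them. Camera axes: x right, y down, z forward; pixel columns grow to the right and rows downward; lengths in m; the calibration is good to about 2 mm. A picture is of the moment at which its call begins. camera_params takes no time and is no camera call.
- finish_job(): hands the job in; it is judged then, once.
The state is a dict: "time": time; "joint_pos": joint angles; "qvel": joint speeds; "tau": joint torques, N m; "tcp_pos": TCP position; "orientation": TCP orientation; "wrist_force": force on the tool from outside, world axes, zero at the start; "torque": the same for the moment, N m; "width": opening from 0.0 (shut) to 1.0 (fully open); "finger_force": force on a finger pad.
Only numpy, scipy, OpenCV 4.12 (cv2) and the standard library are available. Lean on these libraries where they do the work, as an engineer would, in place of code of your own. Each camera call takes 0.05 s, during which the arm holds its last target. There are 200 camera calls.

TASK

Of the three loose jar rings on the packing table, take the one that fits the marked step of the aluminium sizing cone: the middle step, with two dark lines round it just below; the middle-sized ring stops there. Keep hold of the ring while you slide it down the cone until it stops on that step, rather than dropping it, then let go so that it sits level. Leave the other two rings where they lie.

Things in the scene. Friction and masses are not known exactly. Their poses are not given: they have to be found in the camera images.
- gauge: Fixed, round, upright aluminium cone, 108 mm high. Origin: on its axis at table level; z up. Foot 90 mm across. Three level shoulders: lowest 30 mm up, 68 mm across; middle (marked) 62 mm up, 49 mm across (52 just below), with two dark lines at 46 to 55 mm; top 88 mm up, 34 mm across (37 just below). Above each the body tapers: 54 to 52, 40 to 37, 26 to 18 mm across; tip 10 mm across.
- ring_medium: Middle-sized of three loose brass-coloured jar rings (plain open bands, no top), lying flat on the table at the start: bore 44 mm, outside diameter 54 mm, wall 5 mm, height 20 mm, about 42 g. Origin: on its axis at the underside; z is the ring's axis, up. It stops on the marked middle step.
- ring_small: Smallest of three loose brass-coloured jar rings (plain open bands, no top), lying flat on the table at the start: bore 30 mm, outside diameter 40 mm, wall 5 mm, height 20 mm, about 35 g. Origin: on its axis at the underside; z is the ring's axis, up. It would stop on the top step.
- ring_large: Largest of three loose brass-coloured jar rings (plain open bands, no top), lying flat on the table at the start: bore 58 mm, outside diameter 68 mm, wall 5 mm, height 20 mm, about 49 g. Origin: on its axis at the underside; z is the ring's axis, up. It would stop on the lowest step.

How it is judged:
On the way:
1. the middle-sized ring is round the cone, its underside 56 to 82 mm above the table, still held in the gripper (horizontal distance between ring_medium and gauge below 0.008 m and z of ring_medium in the frame of gauge between 0.056 and 0.082 m and contact force between the fingers and ring_medium above 0.5 N), for 0.05 s.
At the end, for the whole second after the job is handed in: The middle-sized ring rests round the cone on the marked middle step: its underside 56 to 67 mm above the cone's foot (the table), its axis within 8 mm of the cone's, level within 10 degrees, at rest; the small and the large ring within 20 mm of where they began (horizontal distance between ring_medium and gauge below 0.008 m and z of ring_medium in the frame of gauge between 0.056 and 0.067 m and angle between ring_medium's own z axis and vertical below 0.17 rad and linear speed of ring_medium below 0.03 m/s and not (distance of ring_small from where it was at the start of the episode above 0.02 m) and not (distance of ring_large from where it was at the start of the episode above 0.02 m)); the robot touches nothing.
It fails at once if the small or the large ring is moved more than 20 mm (distance of any of ring_small, ring_large from where it was at the start of the episode above 0.02 m).
It also fails if it takes over 43 s, if anything falls off the work surface, if the arm or the gripper's body presses on something with over 40 N, if the wrist force passes 120 N, or if a joint passes its speed limit or range.

## Working session

There is one attempt and no reset: what is moved stays moved. The work goes in short steps, Python scripts to look and compute and a tool call to move; the robot and the scene stay as the last step left them, time stands still between calls to the robot, and variables do not carry over. Pictures are saved under pics/ and viewed, at most 10 in all, crops included, and the job is handed in when it is done.

Besides the shell and the picture viewer there is one more tool, called after "Call:" as name(argument=value, ...) on one line, values as JSON. carry_out: Moves the arm, as the interface text tells. Its arguments: {"type":"object","properties":{"series":{"type":"array","items":{"type":"array","items":{"type":"number"}}},"jaw":{"type":"number"}},"required":["series"]}

```bash
mkdir -p pics; cat > h.py <<'E'
from workcell import *
import numpy as np, cv2
def cam(n):
    p=camera_params(n); R=cv2.Rodrigues(np.array(p["rvec"],float))[0]
    return np.array(p["mtx"],float).reshape(3,3),R,np.array(p["tvec"],float).ravel()
def plane(n,uv,z):
    K,R,t=cam(n); d=R.T@np.linalg.inv(K)@np.array([uv[0],uv[1],1.]); c=-R.T@t
    return c+d*(z-c[2])/d[2]
def cloud(n,depth):
    K,R,t=cam(n); v,u=np.mgrid[:400,:640]
    P=np.stack([u,v,np.ones_like(u)],-1)@np.linalg.inv(K).T*depth[...,None]
    return (P-t)@R
E
python3 - <<'E'
from h import *
for n in("scene","top"):
    im,d=grab_frame(n); cv2.imwrite(f"pics/{n}0.png",im[:,:,::-1]); np.save(n+"d.npy",d); K,R,t=cam(n); print(n,K[0,0],-R.T@t,(d==0).mean())
s=sense(); print({k:np.round(v,3) for k,v in s.items()})
E
```

```text
scene 384.3382308817872 [ 0.83145058 -0.48698959  0.58148828] 0.00395703125
top 419.65313134577605 [ 0.48779825 -0.05940571  0.97327377] 0.003984375
{'time': np.float64(0.1), 'joint_pos': array([-1.337,  0.159,  1.598,  0.   ,  1.386, -0.21 ]), 'qvel': array([ 0.   , -0.002, -0.003,  0.001, -0.001,  0.001]), 'tau': array([ 0.0000e+00, -3.9699e+01, -3.3234e+01, -0.0000e+00,  4.0000e-03,
        0.0000e+00]), 'tcp_pos': array([ 0.247, -0.519,  0.23 ]), 'orientation': array([-0.001,  0.975,  0.22 , -0.   ]), 'wrist_force': array([-0.11 , -0.137,  0.169]), 'torque': array([ 0.024,  0.03 , -0.05 ]), 'finger_force': np.float64(0.0), 'width': np.float64(1.0)}
```

View pics/top0.png

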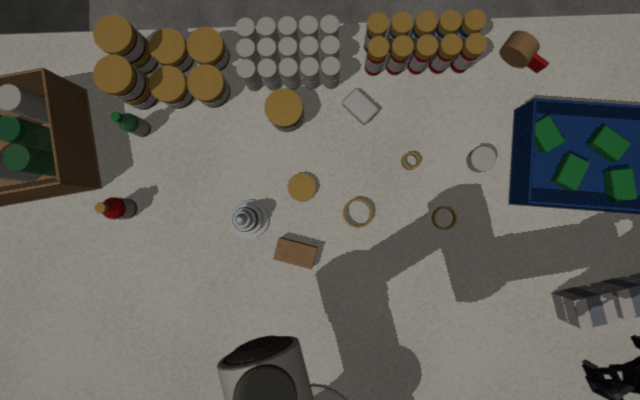

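View pics/scene0.png

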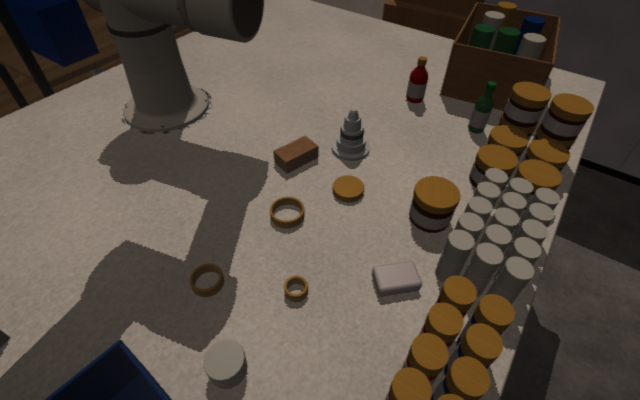

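The top view shows the rings: large at (359,212), small at (411,160), medium at (444,218) in the arm's shadow. The gauge's tip is near (249,218). The scene view agrees: large (287,212), small (296,288), medium (207,280), gauge (351,135).

```bash
cat >> h.py <<'E'
from scipy.optimize import least_squares
def circ(P):
    f=lambda p:np.hypot(P[:,0]-p[0],P[:,1]-p[1])-p[2]
    return least_squares(f,[*P.mean(0)[:2],.02],loss="soft_l1",f_scale=.002).x
def ringfit(n,im,uv,z=.02,w=25):
    # outer outline of the brass blob -> rays onto the ring's top plane
    u,v=uv; hsv=cv2.cvtColor(im,cv2.COLOR_RGB2HSV)
    m=((hsv[...,1]>90)&(hsv[...,0]<35)).astype(np.uint8); k=np.zeros_like(m); k[v-w:v+w,u-w:u+w]=1
    ys,xs=np.nonzero(m*k)
    P=np.array([plane(n,(a,b),z) for a,b in zip(xs,ys)])
    return P
E
python3 - <<'E'
from h import *
R={"top":dict(L=(359,212),S=(411,160),M=(444,218)),"scene":dict(L=(287,212),S=(296,288),M=(207,280))}
for n in R:
    im=cv2.imread(f"pics/{n}0.png")[:,:,::-1].copy(); d=np.load(n+"d.npy"); C=cloud(n,d)
    for k,(u,v) in R[n].items():
        P=ringfit(n,im,(u,v)); c=circ(P)
        Q=C[v-25:v+25,u-25:u+25].reshape(-1,3); Q=Q[(Q[:,2]>.014)&(Q[:,2]<.026)]
        print(n,k,len(P),c.round(4),"depth",len(Q),circ(Q).round(4),Q[:,2].mean().round(4))
    u,v={"top":(249,218),"scene":(351,135)}[n]
    Q=C[v-35:v+35,u-35:u+35].reshape(-1,3)
    for lo,hi in((.005,.014),(.027,.033),(.059,.065),(.085,.091),(.1,.113)):
        q=Q[(Q[:,2]>lo)&(Q[:,2]<hi)]
        if len(q)>4: print(n,"g",lo,len(q),q.mean(0).round(4),"mid",((q.max(0)+q.min(0))/2).round(4),circ(q).round(4))
    print("table",np.median(C[150:250,300:350,2]).round(4))
    h=im[v-35:v+35,u-35:u+35] if n=="top" else im[v-45:v+35,u-40:u+40]
    g=cv2.resize(h,None,fx=5,fy=5,interpolation=cv2.INTER_CUBIC); cv2.imwrite(f"pics/{n}g.png",g[:,:,::-1])
E
python3 -c "
import cv2,numpy as np
a=cv2.imread('pics/topg.png');b=cv2.imread('pics/sceneg.png');a=cv2.copyMakeBorder(a,0,b.shape[0]-a.shape[0],0,0,0)
cv2.imwrite('pics/g.png',np.hstack([a,b]))"
```

```text
top L 177 [ 0.4948 -0.1126  0.0311] depth 188 [ 0.4942 -0.1115  0.0312] 0.0206
top S 126 [ 0.6109 -0.2358  0.0172] depth 111 [ 0.6109 -0.235   0.0173] 0.0204
top M 183 [ 0.479  -0.3074  0.0241] depth 172 [ 0.4787 -0.3074  0.0243] 0.0203
top g 0.005 491 [0.4875 0.1345 0.0095] mid [0.4897 0.1383 0.0095] [0.486 0.14  0.041]
top g 0.027 176 [0.4832 0.1262 0.0307] mid [0.4696 0.1146 0.0301] [0.4859 0.1395 0.0314]
top g 0.059 132 [0.4855 0.1333 0.0625] mid [0.4861 0.1371 0.0621] [0.4859 0.1388 0.0233]
top g 0.085 111 [0.4858 0.1371 0.0886] mid [0.4862 0.1375 0.088 ] [0.4859 0.1383 0.0155]
top g 0.1 71 [0.4862 0.1374 0.1061] mid [0.4853 0.1376 0.1054] [0.4863 0.1379 0.0067]
table 0.0014
scene L 575 [ 0.5001 -0.1194  0.0311] depth 311 [ 0.4957 -0.1152  0.0313] 0.0192
scene S 402 [ 0.615  -0.2415  0.0175] depth 246 [ 0.6124 -0.239   0.0174] 0.0194
scene M 601 [ 0.4846 -0.313   0.0243] depth 354 [ 0.4802 -0.3111  0.0244] 0.0192
scene g 0.005 308 [0.4972 0.1159 0.0095] mid [0.4866 0.1176 0.0095] [0.4861 0.1369 0.0407]
scene g 0.027 162 [0.4941 0.1189 0.0304] mid [0.4809 0.1128 0.03  ] [0.4867 0.1359 0.0312]
scene g 0.059 104 [0.4926 0.1234 0.0623] mid [0.4881 0.1324 0.062 ] [0.4868 0.1357 0.023 ]
scene g 0.085 72 [0.4917 0.1285 0.0883] mid [0.488  0.1343 0.088 ] [0.4873 0.1359 0.0158]
scene g 0.1 48 [0.4891 0.132  0.1057] mid [0.4887 0.1332 0.1052] [0.4888 0.1323 0.0057]
table 0.001
```

View pics/g.png

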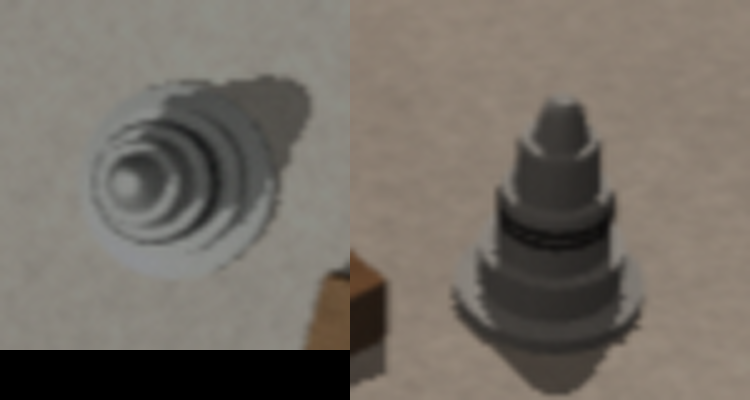

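The crop confirms the cone is clean and upright: tip at about (130,182) in the left half, dark lines just under the middle shoulder at (555,235) in the right half. Medium ring ≈ (0.479, -0.308), gauge ≈ (0.486, 0.138). I'll move above the ring.

Call:
carry_out(series=[[0.535,-0.162,0,0,0,0],[0.535,-0.162,0,0,0,0],[0.535,-0.162,0,0,0,0],[0.535,-0.162,0,0,0,0],[0.535,-0.162,0,0,0,0],[0.535,-0.162,0,0,0,0],[0.535,-0.162,0,0,0,0],[0.535,-0.162,0,0,0,0],[0.535,-0.162,0,0,0,0],[0.535,-0.162,0,0,0,0],[0.535,-0.162,0,0,0,0],[0.535,-0.162,0,0,0,0],[0.535,-0.162,0,0,0,0],[0.535,-0.162,0,0,0,0],[0,0,0,0,0,0],[0,0,0,0,0,0],[0,0,0,0,0,0]], jaw=-1)

```text
time: 1.52
tcp_pos: [0.478, -0.3089, 0.2309]
orientation: [-0.0, 0.975, 0.22, -0.0]
wrist_force: [-0.7, 0.4, -0.2]
width: 1.0
finger_force: 0.0
```

Call:
carry_out(series=[[0.04,0,0.45,0,0,0],[0,0,0.45,0,0,0],[0,0,0.45,0,0,0],[0,0,0.45,0,0,0],[0,0,0.45,0,0,0],[0,0,0.45,0,0,0],[0,0,0.45,0,0,0],[0,0,0.45,0,0,0],[0,0,0.45,0,0,0],[0,0,0.45,0,0,0],[0,0,0.45,0,0,0],[0,0,0.45,0,0,0],[0,0,0.1,0,0,0],[0,0,0.1,0,0,0],[0,0,0.1,0,0,0],[0,0,0,0,0,0],[0,0,0,0,0,0],[0,0,0,0,0,0]])

```text
time: 3.02
tcp_pos: [0.4805, -0.3086, 0.0043]
orientation: [0.001, 0.975, 0.22, 0.0]
wrist_force: [0.0, 0.7, -0.2]
width: 0.999
finger_force: 0.0
```

Call:
carry_out(series=[[0,0,0,0,0,0],[0,0,0,0,0,0],[0,0,0,0,0,0],[0,0,0,0,0,0],[0,0,0,0,0,0],[0,0,0,0,0,0],[0,0,0,0,0,0],[0,0,0,0,0,0],[0,0,0,0,0,0],[0,0,0,0,0,0]], jaw=1)

```text
time: 3.85
tcp_pos: [0.4805, -0.3086, 0.0041]
orientation: [0.001, 0.975, 0.22, 0.0]
wrist_force: [-0.1, -0.1, 4.9]
width: 0.595
finger_force: 62.9
```

Call:
carry_out(series=[[0,0,0,0,0,0],[0,0,0,0,0,0],[0,0,0,0,0,0],[0,0,0,0,0,0],[0,0,0,0,0,0],[0,0,0,0,0,0]], jaw=-1)

```text
time: 4.35
tcp_pos: [0.4798, -0.3079, 0.0031]
orientation: [-0.0, 0.975, 0.22, -0.0]
wrist_force: [0.8, 0.7, -0.2]
width: 0.997
finger_force: 0.0
```

Call:
carry_out(series=[[0,0,0,0,0,-1],[0,0,0,0,0,-1],[0,0,0,0,0,-1],[0,0,0,0,0,-1],[0,0,0,0,0,-1],[0,0,0,0,0,-1],[0,0,0,0,0,-1],[0,0,0,0,0,-1],[0,0,0,0,0,-1],[0,0,0,0,0,-1],[0,0,0,0,0,-1],[0,0,0,0,0,-1],[0,0,0,0,0,-1],[0,0,0,0,0,-1],[0,0,0,0,0,-1],[0,0,0,0,0,0],[0,0,0,0,0,0],[0,0,0,0,0,0]])

```text
time: 5.85
tcp_pos: [0.4799, -0.308, 0.0033]
orientation: [-0.0, 0.535, 0.845, 0.0]
wrist_force: [-0.2, 0.2, 0.3]
width: 1.001
finger_force: 0.0
```

Call:
carry_out(series=[[0,0,0,0,0,0],[0,0,0,0,0,0],[0,0,0,0,0,0],[0,0,0,0,0,0],[0,0,0,0,0,0],[0,0,0,0,0,0],[0,0,0,0,0,0],[0,0,0,0,0,0],[0,0,0,0,0,0],[0,0,0,0,0,0]], jaw=1)

```text
time: 6.68
tcp_pos: [0.4803, -0.3084, 0.0041]
orientation: [0.0, 0.534, 0.845, -0.0]
wrist_force: [-1.1, 1.5, 5.4]
width: 0.608
finger_force: 62.3
```

Call:
carry_out(series=[[0,0,-0.1,0,0,0],[0,0,-0.3,0,0,0],[0,0,-0.4,0,0,0],[0,0,-0.5,0,0,0],[0,0,-0.5,0,0,0],[0,0,-0.5,0,0,0],[0,0,-0.5,0,0,0],[0,0,-0.4,0,0,0],[0,0,-0.3,0,0,0],[0,0,0,0,0,0],[0,0,0,0,0,0],[0,0,0,0,0,0]])

```text
time: 7.68
tcp_pos: [0.4793, -0.3075, 0.1422]
orientation: [-0.001, 0.534, 0.845, 0.0]
wrist_force: [-0.0, 0.3, 0.1]
width: 0.609
finger_force: 62.6
```

Call:
carry_out(series=[[0.25,0.125,0,0,0,0],[0.5,0.25,0,0,0,0],[0.54,0.267,0,0,0,0],[0.54,0.267,0,0,0,0],[0.54,0.267,0,0,0,0],[0.54,0.267,0,0,0,0],[0.54,0.267,0,0,0,0],[0.54,0.267,0,0,0,0],[0.54,0.267,0,0,0,0],[0.54,0.267,0,0,0,0],[0.54,0.267,0,0,0,0],[0.54,0.267,0,0,0,0],[0.54,0.267,0,0,0,0],[0.54,0.267,0,0,0,0],[0.54,0.267,0,0,0,0],[0.54,0.267,0,0,0,0],[0.54,0.267,0,0,0,0],[0.54,0.267,0,0,0,0],[0.57,0.293,0,0,0,0],[0,0,0,0,0,0]])

```text
time: 9.35
tcp_pos: [0.4856, 0.1406, 0.1421]
orientation: [-0.002, 0.533, 0.846, 0.0]
wrist_force: [0.1, 0.7, -1.0]
width: 0.607
finger_force: 62.6
```

```bash
cat > look.py <<'E'
from h import *
import sys
tag=sys.argv[1]
s=sense(); print(s["time"],s["tcp_pos"].round(4),s["orientation"].round(3),s["wrist_force"].round(1))
ims=[]
for n in("scene","top"):
    im,d=grab_frame(n); cv2.imwrite(f"pics/{n}{tag}.png",im[:,:,::-1]); np.save(f"{n}d{tag}.npy",d)
    K,R,t=cam(n); p=K@(R@np.array([.4865,.137,.1])+t); u,v=(p[:2]/p[2]).astype(int)
    y0,x0=max(v-50,0),max(u-50,0); print(n,"crop origin",x0,y0)
    ims.append(cv2.resize(im[y0:y0+100,x0:x0+100],(400,400),interpolation=cv2.INTER_CUBIC))
cv2.imwrite(f"pics/c{tag}.png",np.hstack(ims)[:,:,::-1])
E
python3 look.py 1
```

```text
9.35 [0.4856 0.1406 0.1421] [-0.002  0.533  0.846  0.   ] [ 0.1  0.7 -1. ]
scene crop origin 302 62
top crop origin 189 168
```

View pics/c1.png

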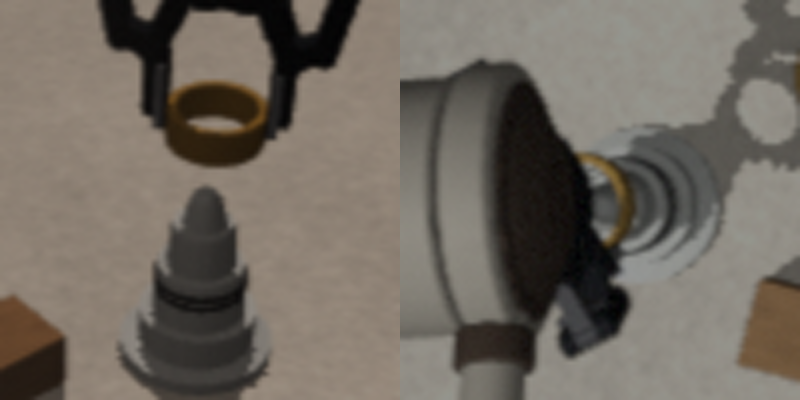

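The scene half shows the ring held level between the pads at (217,122), above and slightly right of the tip at (205,190). The top half shows only the ring's right-hand arc, near (610,200).

```bash
cat > rel.py <<'E'
from h import *
import sys
tag=sys.argv[1]; r0=[.0245,.0245]
for n,(x0,y0) in (("scene",(302,62)),("top",(189,168))):
    im=cv2.imread(f"pics/{n}{tag}.png")[:,:,::-1].copy(); C=cloud(n,np.load(f"{n}d{tag}.npy"))
    h=cv2.cvtColor(im,cv2.COLOR_RGB2HSV); m=(h[...,1]>100)&(h[...,0]<35)&(C[...,2]>.05)&(np.hypot(C[...,0]-.486,C[...,1]-.138)<.05)
    P=C[m]; zt=np.percentile(P[:,2],97); zb=np.percentile(P[:,2],2)
    T=P[P[:,2]>zt-.003]
    f=lambda p:np.hypot(T[:,0]-p[0],T[:,1]-p[1])-.0245
    print(n,len(P),"z",zb.round(4),zt.round(4),"top rim c",circ(T).round(4),"fixed r",least_squares(f,[.486,.138],loss="soft_l1",f_scale=.002).x.round(4))
    O=P[(P[:,2]<zt-.006)&(P[:,2]>zb+.002)] # wall
    f=lambda p:np.hypot(O[:,0]-p[0],O[:,1]-p[1])-.027
    if n=="scene": 
        O=O[O[:,1]<np.median(T[:,1])-.005]; print("outer wall c",len(O),least_squares(f,[.486,.138],loss="soft_l1",f_scale=.002).x.round(4))
    u=np.linspace(-1,1,3)
    A=np.c_[T[:,:2],np.ones(len(T))]; print("tilt",np.linalg.lstsq(A,T[:,2],rcond=None)[0][:2].round(3))
    Q=C[~m&(np.hypot(C[...,0]-.487,C[...,1]-.137)<.05)]
    for lo,hi,r in((.005,.0145,None),(.027,.033,None),(.035,.057,.0262),(.064,.084,.0193),(.06,.0635,None)):
        q=Q[(Q[:,2]>lo)&(Q[:,2]<hi)]
        if len(q)>8: 
            g=lambda p:np.hypot(q[:,0]-p[0],q[:,1]-p[1])-(r or .02)
            print(n,"g",lo,len(q),circ(q).round(4),least_squares(g,[.486,.138],loss="soft_l1",f_scale=.002).x.round(4) if r else "")
E
python3 rel.py 1; sed -i 's/tag=sys.argv\[1\]; r0.*/tag=sys.argv[1]/' rel.py
```

```text
scene 655 z 0.1414 0.3412 top rim c [0.4873 0.1408 0.0371] fixed r [0.4945 0.1285]
outer wall c 19 [0.487  0.1291]
tilt [ 0.012 -0.028]
scene g 0.005 300 [0.4862 0.1371 0.0403] 
scene g 0.027 157 [0.487  0.1359 0.0308] 
scene g 0.035 190 [0.4866 0.1364 0.0265] [0.4867 0.1361]
scene g 0.064 145 [0.4864 0.1366 0.0195] [0.4865 0.1364]
scene g 0.06 76 [0.4868 0.1357 0.0228] 
top 94 z 0.1447 0.2851 top rim c [0.4828 0.1508 0.0485] fixed r [0.489  0.1267]
tilt [-0.671 -2.02 ]
top g 0.005 345 [0.4859 0.1394 0.0403] 
top g 0.027 149 [0.4861 0.1391 0.031 ] 
top g 0.035 53 [0.4856 0.1394 0.0274] [0.4858 0.138 ]
top g 0.064 68 [0.4857 0.1394 0.0207] [0.4859 0.1377]
top g 0.06 59 [0.4859 0.1387 0.0233]
```

```bash
sed -i 's/(C\[...,2\]>.05)&/(C[...,2]>.05)\&(C[...,2]<.18)\&/' rel.py; python3 rel.py 1 | grep -v " g "
```

```text
scene 417 z 0.1409 0.1596 top rim c [0.4878 0.1384 0.0246] fixed r [0.4878 0.1383]
outer wall c 92 [0.4868 0.1403]
tilt [ 0.013 -0.001]
top 87 z 0.1446 0.1611 top rim c [0.4851 0.1404 0.0257] fixed r [0.4857 0.1391]
tilt [-0.071  0.084]
```

Call:
carry_out(series=[[0,0,0,0,0,0],[0,0,0,0,0,0]])

```text
time: 9.62
tcp_pos: [0.4869, 0.1359, 0.1429]
orientation: [-0.0, 0.535, 0.845, -0.0]
wrist_force: [-0.6, -0.3, -0.4]
width: 0.606
finger_force: 62.6
```

```bash
python3 look.py 2; python3 rel.py 2; python3 -c "
from h import *;print(sense()['tcp_pos'])"
```

```text
9.6167 [0.4869 0.1359 0.1429] [-0.     0.535  0.845 -0.   ] [-0.6 -0.3 -0.4]
scene crop origin 302 62
top crop origin 189 168
scene 427 z 0.1416 0.1603 top rim c [0.4892 0.1339 0.0245] fixed r [0.4892 0.1339]
outer wall c 94 [0.4885 0.1353]
tilt [0.03 0.01]
scene g 0.005 309 [0.4861 0.1373 0.0404] 
scene g 0.027 159 [0.4868 0.1365 0.0312] 
scene g 0.035 190 [0.4866 0.1365 0.0265] [0.4868 0.1362]
scene g 0.064 140 [0.4864 0.1366 0.0194] [0.4865 0.1364]
scene g 0.06 76 [0.487  0.1362 0.0228] 
top 92 z 0.1409 0.161 top rim c [0.4876 0.1361 0.0243] fixed r [0.4876 0.1363]
tilt [-0.018  0.036]
top g 0.005 335 [0.4859 0.1394 0.0404] 
top g 0.027 148 [0.4858 0.1394 0.0312] 
top g 0.035 50 [0.4858 0.1388 0.0268] [0.486  0.1381]
top g 0.064 59 [0.487  0.1398 0.0212] [0.4871 0.1377]
top g 0.06 53 [0.4861 0.1385 0.023 ] 
[0.48724409 0.13582078 0.14312902]
```

Call:
carry_out(series=[[0.07,-0.02,0,0,0,0],[0,0,0.1,0,0,0],[0,0,0.15,0,0,0],[0,0,0.2,0,0,0],[0,0,0.2,0,0,0],[0,0,0.15,0,0,0],[0,0,0.1,0,0,0],[0,0,0,0,0,0],[0,0,0,0,0,0],[0,0,0,0,0,0],[0,0,0,0,0,0],[0,0,0,0,0,0]])

```text
time: 10.72
tcp_pos: [0.4858, 0.1388, 0.1078]
orientation: [0.0, 0.534, 0.845, 0.0]
wrist_force: [0.5, 0.6, -0.7]
width: 0.608
finger_force: 62.6
```

```bash
python3 look.py 3; python3 rel.py 3
```

```text
10.7167 [0.4858 0.1388 0.1078] [0.    0.534 0.845 0.   ] [ 0.5  0.6 -0.7]
scene crop origin 302 62
top crop origin 189 168
scene 397 z 0.1063 0.1256 top rim c [0.4879 0.1365 0.0244] fixed r [0.4879 0.1365]
outer wall c 98 [0.4868 0.1383]
tilt [0.024 0.006]
scene g 0.005 313 [0.4863 0.1368 0.0405] 
scene g 0.027 155 [0.487  0.1365 0.0309] 
scene g 0.035 191 [0.4867 0.1363 0.0264] [0.4868 0.1361]
scene g 0.064 138 [0.4868 0.1355 0.0187] [0.4865 0.1361]
scene g 0.06 75 [0.4869 0.1361 0.0229] 
top 82 z 0.1084 0.128 top rim c [0.4857 0.1374 0.0236] fixed r [0.4852 0.1386]
tilt [-0.26  -0.172]
top g 0.005 327 [0.4859 0.1391 0.0402] 
top g 0.027 133 [0.4859 0.1392 0.0311] 
top g 0.035 50 [0.4857 0.1388 0.0268] [0.4858 0.1381]
top g 0.064 28 [0.4861 0.1405 0.0225] [0.4874 0.1371]
top g 0.06 51 [0.4867 0.1375 0.0224]
```

View pics/c3.png

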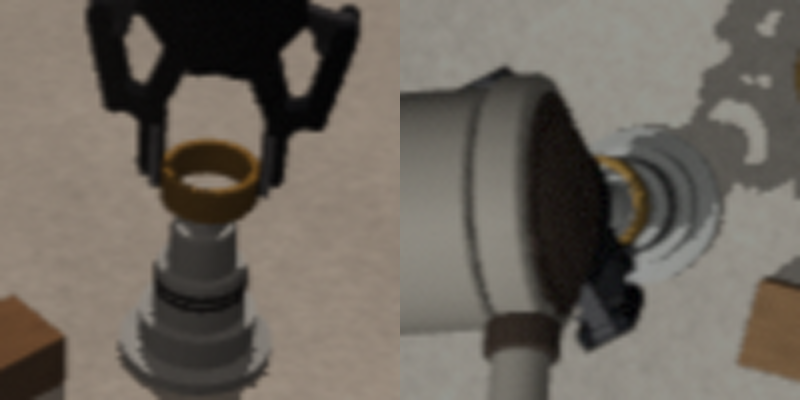

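The scene half shows the ring centred over the tip, rim at (210,165) and tip inside it. The offset is within about 1 mm, so I'll slide it down.

Call:
carry_out(series=[[0,0,0.1,0,0,0],[0,0,0.1,0,0,0],[0,0,0.1,0,0,0],[0,0,0.1,0,0,0],[0,0,0.1,0,0,0],[0,0,0.1,0,0,0],[0,0,0.1,0,0,0],[0,0,0.1,0,0,0],[0,0,0,0,0,0],[0,0,0,0,0,0],[0,0,0,0,0,0],[0,0,0,0,0,0]])

```text
time: 11.82
tcp_pos: [0.4857, 0.1388, 0.0756]
orientation: [0.0, 0.534, 0.845, 0.0]
wrist_force: [0.5, -0.0, -1.1]
width: 0.607
finger_force: 62.6
```

Free so far. I'll go on gently, in small calls, until contact.

Call:
carry_out(series=[[0,0,0.05,0,0,0],[0,0,0.05,0,0,0],[0,0,0.05,0,0,0],[0,0,0.03,0,0,0],[0,0,0,0,0,0],[0,0,0,0,0,0],[0,0,0,0,0,0]])

```text
time: 12.4
tcp_pos: [0.4854, 0.1388, 0.0681]
orientation: [0.0, 0.534, 0.845, 0.0]
wrist_force: [0.3, 0.4, -0.4]
width: 0.606
finger_force: 62.6
```

Call:
carry_out(series=[[0,0,0.03,0,0,0],[0,0,0.02,0,0,0],[0,0,0,0,0,0],[0,0,0,0,0,0],[0,0,0,0,0,0]])

```text
time: 12.82
tcp_pos: [0.4855, 0.1388, 0.0662]
orientation: [0.0, 0.534, 0.845, 0.0]
wrist_force: [0.3, 0.7, 0.1]
width: 0.607
finger_force: 62.7
```

Call:
carry_out(series=[[0,0,0.02,0,0,0],[0,0,0.02,0,0,0],[0,0,0,0,0,0],[0,0,0,0,0,0],[0,0,0,0,0,0]])

```text
time: 13.23
tcp_pos: [0.4856, 0.1388, 0.066]
orientation: [-0.0, 0.534, 0.845, -0.0]
wrist_force: [-5.4, -0.7, 12.4]
width: 0.608
finger_force: 63.9
```

The ring has stopped on the step, with about 12 N upward at the expected height. Release it.

Call:
carry_out(series=[[0,0,0,0,0,0],[0,0,0,0,0,0],[0,0,0,0,0,0],[0,0,0,0,0,0],[0,0,0,0,0,0],[0,0,0,0,0,0],[0,0,0,0,0,0],[0,0,0,0,0,0]], jaw=-1)

```text
time: 13.9
tcp_pos: [0.4854, 0.1388, 0.0644]
orientation: [-0.0, 0.534, 0.845, -0.0]
wrist_force: [0.1, -0.3, 0.4]
width: 1.001
finger_force: 0.0
```

```bash
python3 look.py 4; python3 rel.py 4 | grep -v " g "
```

```text
13.9 [0.4854 0.1388 0.0644] [-0.     0.534  0.845 -0.   ] [ 0.1 -0.3  0.4]
scene crop origin 302 62
top crop origin 189 168
scene 238 z 0.064 0.0837 top rim c [0.4878 0.1371 0.0241] fixed r [0.4876 0.1374]
outer wall c 66 [0.4875 0.1387]
tilt [-0.005  0.001]
top 97 z 0.0592 0.1406 top rim c [0.4656 0.1172 0.0044] fixed r [0.483  0.1326]
tilt [-1.766 -2.689]
```

View pics/c4.png

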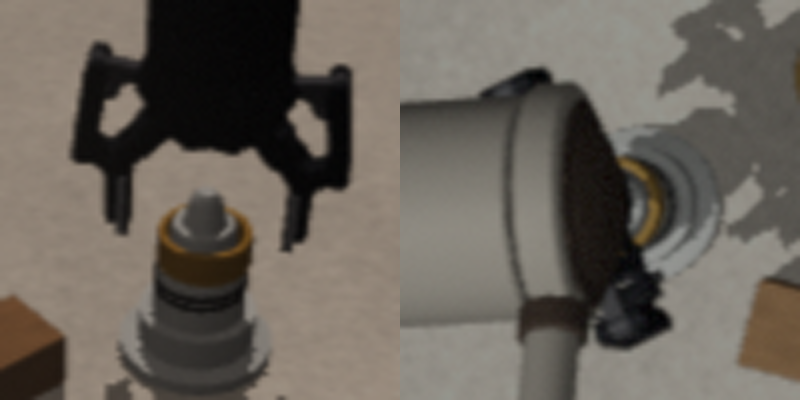

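The scene half shows the ring seated level at (205,248), just above the two dark lines, with the fingers open and clear. Retract straight up.

Call:
carry_out(series=[[0,0,-0.1,0,0,0],[0,0,-0.3,0,0,0],[0,0,-0.4,0,0,0],[0,0,-0.5,0,0,0],[0,0,-0.5,0,0,0],[0,0,-0.5,0,0,0],[0,0,-0.5,0,0,0],[0,0,-0.3,0,0,0],[0,0,-0.1,0,0,0],[0,0,0,0,0,0],[0,0,0,0,0,0],[0,0,0,0,0,0],[0,0,0,0,0,0],[0,0,0,0,0,0],[0,0,0,0,0,0],[0,0,0,0,0,0]])

```text
time: 15.33
tcp_pos: [0.4852, 0.1388, 0.1921]
orientation: [-0.0, 0.534, 0.845, -0.0]
wrist_force: [0.3, 0.0, -0.6]
width: 1.0
finger_force: 0.0
```

```bash
python3 look.py 5; python3 rel.py 5 | grep -v " g "; python3 - <<'E'
from h import *
im=cv2.imread("pics/scene5.png")[:,:,::-1].copy()
for uv in((287,212),(296,288)): print(circ(ringfit("scene",im,uv)).round(4))
E
python3 -c "
from workcell import *
print(finish_job())"
```

```text
15.3333 [0.4852 0.1388 0.1921] [-0.     0.534  0.845 -0.   ] [ 0.3  0.  -0.6]
scene crop origin 302 62
top crop origin 189 168
scene 235 z 0.0639 0.0837 top rim c [0.4878 0.137  0.0241] fixed r [0.4876 0.1372]
outer wall c 62 [0.4862 0.138 ]
tilt [-0.008  0.003]
top 187 z 0.06 0.0856 top rim c [0.4863 0.1389 0.0239] fixed r [0.4864 0.1389]
tilt [ 0.016 -0.   ]
[ 0.5003 -0.1197  0.031 ]
[ 0.6151 -0.2414  0.0175]
the job is handed in; nothing more can be done
None
```

The middle-sized ring was held all the way down to the marked middle step and let go there; it sits level and within about 1 mm of the cone's axis. The small and large rings have not moved, and the job was handed in at about 15.4 s; the hand-in call did not report the verdict.

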